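Find the crate stamped underneath and push it into the dispatch lane

ROBOT

A 6-joint arm with a two-finger parallel gripper is mounted at the origin on the work surface. World frame = base frame: x ahead of the robot, y to its left, z up, the work surface at z = 0. Lengths are in mm, angles in rad, forces in N, time in s.
With the tool pointing down it reaches from about 350 to 975 mm from the base axis. Payload 7.1 kg.
Tool frame: the origin (TCP) lies at the very end of the fingers, on their centre line; the grasp point (between the pads) lies 19 mm behind it (ctrl.pinch_z is the z of the grasp point in the tool frame, in mm); z points along the fingers, y is the direction in which the jaws open and shut (so a half turn about z gives the same grasp; the last joint's range is limited). The gripper opens to 88 mm and grips with 3 to 60 N. Pads are 20 mm wide; open, the fingers measure 115 mm over their backs; the gripper's body (75 mm by 178 mm) begins 61 mm behind the grasp point.
Start: joints at [1.131, 0.423, 1.63, -0, 1.089, -0.019], TCP at [255.274, 570.473, 222.675] pointing down, gripper open.
Joint ranges: [-3, 3], [-0.9, 2.11], [0.09, 2.58], [-1.31, 4.45], [0.11, 2.69], [-2.54, 2.54]. Speed limits (rad/s): [2.39, 2.39, 3.01, 3.14, 3.14, 3.14].

INTERFACE

Orientations are given as a rotation vector (axis times angle).
In Python, from workcell import get_obs, optics, ctrl gives the robot as it stands.
- The arm moves only by the shell command python3 -m jog 'ROWS'. ROWS is a JSON object of lists of equal length, an entry for each row: "delta_rot": the turn, a rotation vector about the tool's x, y, z in rad, a list of three; "translation": the shift along the tool's x, y, z in mm, a list of three; "hand": the opening, from -1 (shut) to 1 (fully open). In form: {"delta_rot": [[rx, ry, rz], ...], "translation": [[x, y, z], ...], "hand": [hand, ...]}. A call has 1 to 5 rows; each row is the pose to reach, as a shift and turn from the pose commanded when the call began, along the tool's axes at that moment; what a row does not reach only later rows make up. A row lasts 1/10 s, in which the tool goes at most 50 mm and 8.59 degrees, less where a joint would pass 70% of its speed; a pose out of reach is approached as far as the arm can. A call with a gripper value outside its range is refused whole. The fingers move at their own pace and stop on an object; the grip force is fixed at half the most. Time passes only in rows, so rows that repeat a pose let the fingers close. It gives the time, the measured TCP pose, the force and the opening at its end, in the units of the state.
- get_obs(): the state, without advancing time (a new reading comes with each control period).
- optics.get_image(name): name is "scene" or "top" or "wrist"; returns the picture (400x640x3 uint8, red, green, blue); there is no depth.
- optics.calibration(name): a dict with "intrinsics" (3x3 intrinsics, pixels), "cam_to_world" (4x4, takes a point from camera to world coordinates). Camera axes: x right, y up, looking along -z (the intrinsics and any distortion apply to the point x, -y, -z); pixel columns grow to the right and rows downward; lengths in mm; the calibration is good to about 2 mm. The wrist camera is an equidistant fisheye: a pixel r from the principal point sees the ray r / f radians off the axis. A picture is of the moment at which its call begins: read the wrist's pose just before it. calibration takes no time and is no camera call; for the wrist camera it gives the pose at the moment of the call.
- ctrl.close_job(): hands the job in, once; it reports no verdict.
The state is a dict: "t": time; "qpos": joint angles; "qvel": joint speeds; "joint_torque": joint torques, N m; "ee_pos": TCP position; "orientation": TCP orientation; "ft_force": force on the tool from outside, world axes, zero at the start; "moment": the same for the moment, N m; "width": finger opening in mm.
Only numpy, scipy, OpenCV 4.12 (cv2) and the standard library are available. Lean on these libraries where they do the work, as an engineer would, in place of code of your own. Each camera call takes 0.05 s, during which the arm holds its last target. There are 200 camera calls.

TASK

Two closed parts crates stand on the workshop bench, one either side of the dispatch lane (the dark strip between two yellow lines). First tip both crates over onto a side so that their undersides show, leaving both lying there; then push the one with the red stamp on its underside, still lying on its side, to the middle of the width of the dispatch lane, and leave the unstamped one lying outside the lane. Only push with the fingers, never lift or carry a crate, and leave the jar, the screwdriver and the spanner alone.

Things in the scene. Friction and masses are not known exactly. Their poses are not given: they have to be found in the camera images.
- stamped_crate: Lidded, ochre-and-black parts crate, 80 (own x) x 124 (own y) x 104 mm (own z, underside to lid), 0.3 to 0.6 kg; origin at its CENTRE. Starts upright beside the lane, own x within 0.25 rad of straight away from the robot. Underside: pale board with a red stamp (64 mm disc and bar); else like the other crate, side of lane varies.
- plain_crate: Lidded, ochre-and-black parts crate, 80 (own x) x 124 (own y) x 104 mm (own z, underside to lid), 0.3 to 0.6 kg; origin at its CENTRE. Starts upright beside the lane, own x within 0.25 rad of straight away from the robot. Underside: bare pale board. Either crate, pushed near its top along own x, tips about its bottom edge (rubber base rim grips the bench); past about 40 degrees it falls onto its side, then 80 mm high.
- lane: dispatch lane painted flat on the bench: a dark strip 400 mm long (own x, roughly away from the robot) and 160 mm wide (own y), with a yellow line 14 mm wide along each long edge. Origin at its centre, on the bench top. No thickness to bump into.
- jar: amber glass jar with red cap, 56 mm diameter, 85 mm high, standing near the far end of the lane; origin at the centre of its underside. Leave it alone.
- screwdriver: yellow-handled screwdriver, 200 mm long, lying on the left side of the bench, outside the crates; origin near its middle. Leave it alone.
- spanner: steel spanner, 170 mm long, lying on the right side of the bench, outside the crates; origin near its middle. Leave it alone.
Things that resemble listed ones, but are neither listed nor needed, are in the scene too. What is shaped like the stamped_crate but purple or turquoise is not meant.

How it is judged:
By the outcome, as a careful person would: the job done as asked, in the order asked, and still so for the second after the job is handed in, with the robot touching nothing.
It also fails if it takes over 64 s, if anything falls off the work surface, if the arm or the gripper's body presses on something with over 40 N, if the wrist force passes 120 N, or if a joint passes its speed limit or range.

## Working session

There is one attempt and no reset: what is moved stays moved. The work goes in short steps, Python scripts to look and compute and a shell command to move; the robot and the scene stay as the last step left them, time stands still between calls to the robot, and variables do not carry over. Pictures are saved under pics/ and viewed, about 8 in all and at most 12, crops included, and the job is handed in when it is done.

```bash
mkdir -p pics; ls; python3 - <<'E'
from workcell import get_obs, optics, ctrl
import cv2,numpy as np
for n in ("scene","top"):
    cv2.imwrite(f"pics/{n}0.png",optics.get_image(n)[:,:,::-1])
    c=optics.calibration(n);print(n,{k:np.round(v,3).tolist() if not isinstance(v,str) else v for k,v in c.items()})
o=get_obs();print(o)
E
```

```text
pics
scene {'intrinsics': [[462.83, 0.0, 320.844], [0.0, 462.83, 189.835], [0.0, 0.0, 1.0]], 'cam_to_world': [[0.051, -0.722, 0.69, 1544.53], [0.999, 0.026, -0.048, -95.774], [0.017, 0.692, 0.722, 1068.509], [0.0, 0.0, 0.0, 1.0]]}
top {'intrinsics': [[381.538, 0.0, 314.654], [0.0, 381.538, 203.181], [0.0, 0.0, 1.0]], 'cam_to_world': [[-0.022, 0.99, -0.143, 432.642], [-1.0, -0.024, -0.008, -47.18], [-0.011, 0.142, 0.99, 1165.721], [0.0, 0.0, 0.0, 1.0]]}
{'t': 0.1, 'qpos': array([ 1.13102732e+00,  4.23776388e-01,  1.63061507e+00,  1.87803460e-05,
        1.08860606e+00, -1.89963152e-02]), 'qvel': array([-0.00046641, -0.00182654, -0.00064639, -0.00037517,  0.00132793,
       -0.00114331]), 'joint_torque': array([-6.48932905e-05, -5.45615888e+01, -2.74325860e+01,  6.45639212e-02,
        1.87340355e-02, -3.78869015e-05]), 'ee_pos': array([255.04358621, 570.03520074, 221.97137663]), 'orientation': array([-6.56026265e-01, -3.07198969e+00,  2.14277963e-03]), 'ft_force': array([ 0.44380796, -0.12300114,  0.7031887 ]), 'moment': array([-0.00564408, -0.0110827 ,  0.00609885]), 'width': 87.96163404180994}
```

View pics/top0.png

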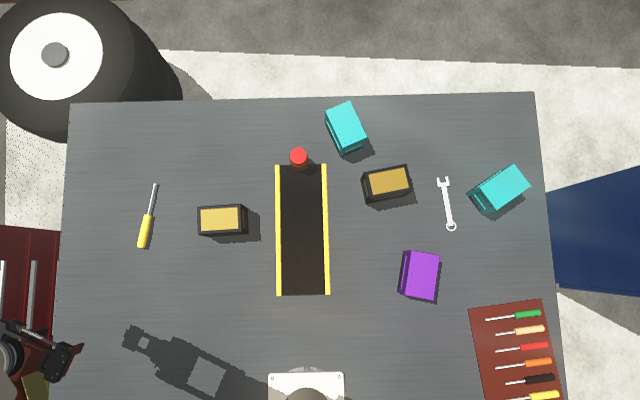

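View pics/scene0.png

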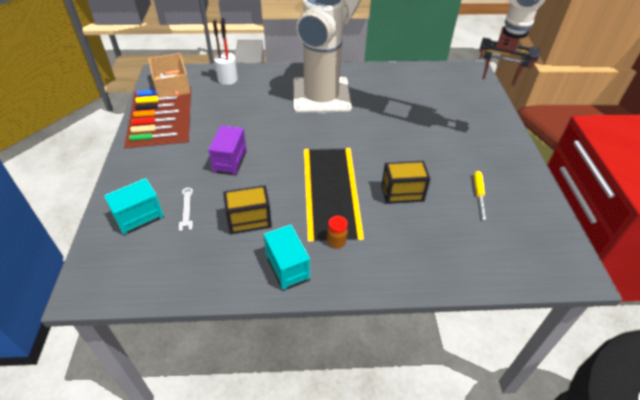

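Top view: the left crate's lid is near (222,220) and the right one's near (387,183). The lane runs from (302,165) to (302,295), the jar is at (298,157), and a turquoise box sits at (347,128) just beyond the right crate. I'll enlarge a crop for the corners.

```bash
python3 - <<'E'
import cv2
im=cv2.imread("pics/top0.png")[100:260,185:435]
cv2.imwrite("pics/crop0.png",cv2.resize(im,None,fx=3.2,fy=3.2,interpolation=cv2.INTER_CUBIC))
E
cat > h.py <<'E'
from workcell import get_obs, optics, ctrl
import numpy as np, cv2
from scipy.spatial.transform import Rotation as R
def w(name,u,v,z):
    c=optics.calibration(name);K=np.array(c["intrinsics"]);T=np.array(c["cam_to_world"])
    d=T[:3,:3]@np.array([(u-K[0,2])/K[0,0],-(v-K[1,2])/K[1,1],-1]);o=T[:3,3]
    return (o+d*(z-o[2])/d[2])[:2].round(1)
def save(name,f,box=None,s=1):
    im=optics.get_image(name)[:,:,::-1]
    if box: x0,y0,x1,y1=box; im=im[y0:y1,x0:x1]
    cv2.imwrite(f,cv2.resize(im,None,fx=s,fy=s,interpolation=cv2.INTER_CUBIC))
def shift(target):  # world displacement in tool axes
    o=get_obs();Rm=R.from_rotvec(o["orientation"])
    return (Rm.inv().apply(np.array(target)-o["ee_pos"])).round(1)
E
```

```text
(no output)
```

View pics/crop0.png

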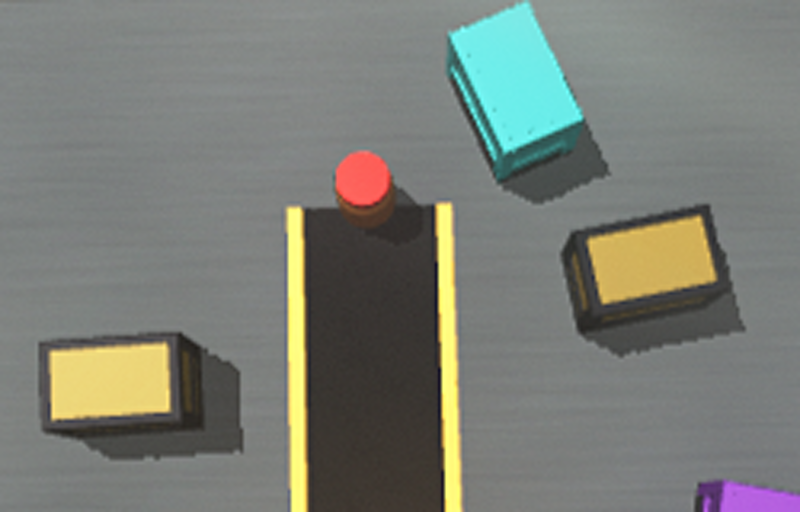

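The crop gives lid corners for the left crate at about (40,342), (174,334), (181,422), (47,431). The right crate's are about (578,233), (709,206), (728,287), (597,316).

```bash
python3 - <<'E'
from h import *
f=lambda p,z:w("top",185+p[0]/3.2,100+p[1]/3.2,z)
for P in ([(40,342),(174,334),(181,422),(47,431)],[(578,233),(709,206),(728,287),(597,316)]):
    q=np.array([f(p,104) for p in P]); print(q.tolist(),"c",q.mean(0), cv2.minAreaRect(q.astype(np.float32)))
print("teal base",f((497,180),0),f((583,125),104),f((497,150),104),"jar",f((363,180),85))
for u,v in ((275,165),(327,165),(276,296),(330,295)): print("lane",w("top",u,v,0))
print("spanner tip",w("top",440,180,5),w("top",452,230,5),"scrdr",w("top",155,183,5),w("top",143,247,5))
print("purple",[w("top",*p,104).tolist() for p in ((407,249),(441,252),(438,301),(402,297))])
o=get_obs();print(R.from_rotvec(o["orientation"]).as_matrix().round(2))
E
```

```text
[[583.1, 291.7], [587.4, 173.5], [509.8, 166.9], [504.6, 283.9]] c [546.225 229.   ] ((546.4500122070312, 229.29998779296875), (78.76887512207031, 121.42237854003906), 2.544795513153076)
[[669.4, -185.2], [691.0, -302.5], [617.6, -315.1], [594.5, -198.8]] c [ 643.125 -250.4  ] ((642.75, -250.64999389648438), (76.1244888305664, 119.46129608154297), 10.433734893798828)
teal base [ 747.7 -121.6] [ 768.4 -193.8] [ 747.2 -115.8] jar [727.8   5.8]
lane [724.6  83.9]
lane [720.5 -79. ]
lane [323.5  83.9]
lane [323.  -77.4]
spanner tip [ 663.1 -426.5] [ 508.  -452.1] scrdr [675.2 457.6] [477.9 486.8]
purple [[452.1, -290.2], [441.8, -383.0], [310.9, -365.9], [323.4, -269.4]]
[[-0.91  0.41 -0.  ]
 [ 0.41  0.91 -0.  ]
 [ 0.   -0.   -1.  ]]
```

```bash
python3 - <<'E'
from h import *
print(shift([440,400,222]),shift([620,236,222]))
E
```

```text
[-2.383e+02 -7.970e+01  1.000e-01] [-4.696e+02 -1.558e+02  2.000e-01]
```

```bash
python3 -m jog '{"delta_rot":[[0,0,-0.1],[0,0,-0.2],[0,0,-0.3],[0,0,-0.4],[0,0,-0.51]],"translation":[[-45,-15,0],[-90,-30,0],[-135,-45,0],[-180,-60,0],[-225,-75,0]],"hand":[0,0,0,0,0]}'
python3 - <<'E'
from h import *
o=get_obs();print(R.from_rotvec(o["orientation"]).as_matrix().round(3).tolist())
print(shift([622,235,222]))
E
```

```text
t: 0.6
ee_pos: [430.9, 408.6, 222.4]
orientation: [0.147, -3.138, 0.001]
ft_force: [0.7, 0.3, -0.2]
width: 51.3
[[-0.996, -0.094, -0.0], [-0.094, 0.996, -0.0], [0.0, -0.0, -1.0]]
[-174.  -190.7    0.4]
```

```bash
python3 -m jog '{"delta_rot":[[0,0,0],[0,0,0],[0,0,0],[0,0,0],[0,0,0]],"translation":[[-30,-33,0],[-65,-71,0],[-105,-115,0],[-145,-159,0],[-174,-191,0]],"hand":[0,0,0,0,0]}'
python3 -m jog '{"delta_rot":[[0,0,0],[0,0,0],[0,0,0],[0,0,0],[0,0,0]],"translation":[[0,0,0],[0,0,35],[0,0,75],[0,0,115],[0,0,133]],"hand":[0,0,0,0,0]}'
python3 -c "
from h import *
print(shift([590,231,89]),get_obs()['width'],get_obs()['qpos'])"
```

```text
t: 1.1
ee_pos: [611.3, 243.0, 222.3]
orientation: [0.14, -3.138, 0.0]
ft_force: [1.0, -0.4, 0.6]
width: 44.1
t: 1.6
ee_pos: [607.1, 244.3, 85.5]
orientation: [0.14, -3.133, 0.003]
ft_force: [-0.1, -0.3, 0.6]
width: 43.8
[ 18.3 -11.7  -3.3] 43.80960746067291 [ 3.64280510e-01  6.34987914e-01  1.63242371e+00  2.28965981e-04
  8.80282626e-01 -1.29607188e+00]
```

```bash
python3 -m jog '{"delta_rot":[[0,0,0],[0,0,0],[0,0,0],[0,0,0],[0,0,0]],"translation":[[0,-11,-3],[5,-11,-3],[11,-11,-3],[18,-11,-3],[25,-11,-3]],"hand":[0,0,0,0,0]}'
python3 -m jog '{"delta_rot":[[0,0,0],[0,0,0],[0,0,0],[0,0,0],[0,0,0]],"translation":[[7,0,0],[14,0,0],[21,0,0],[28,0,0],[35,0,0]],"hand":[0,0,0,0,0]}'
python3 -m jog '{"delta_rot":[[0,0,0],[0,0,0],[0,0,0],[0,0,0],[0,0,0]],"translation":[[5,0,0],[10,0,0],[14,0,0],[14,0,0],[14,0,0]],"hand":[0,0,0,0,0]}'
python3 -c "
from h import *
save('scene','pics/s1.png',(200,100,500,300),2.6)"
```

```text
t: 2.1
ee_pos: [589.4, 232.7, 96.0]
orientation: [-0.139, 3.13, 0.004]
ft_force: [6.5, -0.0, 6.3]
width: 44.0
t: 2.6
ee_pos: [556.2, 230.4, 97.5]
orientation: [-0.139, 3.126, 0.007]
ft_force: [7.5, 0.2, 20.5]
width: 43.9
t: 3.1
ee_pos: [537.3, 227.4, 93.7]
orientation: [-0.14, 3.137, 0.001]
ft_force: [-0.3, 0.1, 0.1]
width: 44.0
```

View pics/s1.png

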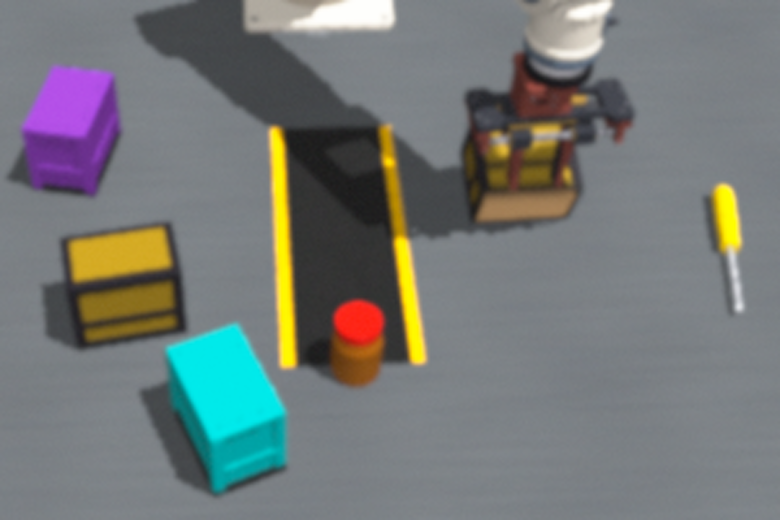

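The left crate is lying on its side. Its underside, near (522,207) in the crop, is bare pale board, so the right crate must be the stamped one. Next I'll tip that one towards the robot.

```bash
python3 -m jog '{"delta_rot":[[0,0,0],[0,0,0],[0,0,0],[0,0,0],[0,0,0]],"translation":[[-4,0,-30],[-8,0,-70],[-8,0,-110],[-8,0,-125],[-8,0,-125]],"hand":[0,0,0,0,0]}'
python3 -c "
from h import *
print(shift([708,-239,219]),get_obs()['qpos'].round(2))"
```

```text
t: 3.65
ee_pos: [546.5, 228.3, 219.7]
orientation: [-0.14, 3.135, 0.002]
ft_force: [0.2, 0.8, -0.4]
width: 44.0
[-119.2 -479.9    0.6] [ 0.38  0.38  1.71  0.    1.05 -1.28]
```

```bash
python3 -m jog '{"delta_rot":[[0,0,0],[0,0,0],[0,0,0],[0,0,0],[0,0,0]],"translation":[[-10,-40,0],[-20,-80,0],[-30,-120,0],[-40,-160,0],[-50,-200,0]],"hand":[0,0,0,0,0]}'
python3 -m jog '{"delta_rot":[[0,0,-0.02],[0,0,-0.04],[0,0,-0.06],[0,0,-0.08],[0,0,-0.09]],"translation":[[-10,-40,0],[-20,-80,0],[-30,-120,0],[-40,-160,0],[-50,-200,0]],"hand":[0,0,0,0,0]}'
python3 -c "
from h import *
print(shift([708,-239,219]),get_obs()['qpos'].round(2))"
```

```text
t: 4.15
ee_pos: [611.9, 31.6, 214.9]
orientation: [0.14, -3.134, -0.0]
ft_force: [0.4, 0.7, 0.2]
width: 43.9
t: 4.65
ee_pos: [679.6, -162.9, 214.4]
orientation: [0.282, -3.125, -0.002]
ft_force: [0.2, 0.3, -0.5]
width: 43.8
[-14.3 -79.9  -4.8] [-0.25  0.54  1.45  0.    1.15 -2.  ]
```

```bash
python3 -m jog '{"delta_rot":[[0,0,0],[0,0,0],[0,0,0],[0,0,0],[0,0,0]],"translation":[[-8,-35,0],[-15,-70,0],[-17,-80,0],[-17,-80,0],[-17,-80,0]],"hand":[0,0,0,0,0]}'
python3 -m jog '{"delta_rot":[[0,0,0],[0,0,0],[0,0,0],[0,0,0],[0,0,0]],"translation":[[0,0,30],[0,0,65],[0,0,100],[0,0,125],[0,0,125]],"hand":[0,0,0,0,0]}'
python3 -c "
from h import *
print(shift([690,-243,90]),get_obs()['qpos'].round(2))"
```

```text
t: 5.15
ee_pos: [710.6, -236.1, 215.7]
orientation: [0.281, -3.126, -0.003]
ft_force: [-0.1, -0.1, 0.5]
width: 43.6
t: 5.65
ee_pos: [708.4, -234.3, 88.1]
orientation: [0.283, -3.121, -0.006]
ft_force: [-0.8, 0.0, 0.1]
width: 44.0
[19.7 -5.3 -1.8] [-0.34  0.75  1.4   0.    1.01 -2.09]
```

```bash
python3 -m jog '{"delta_rot":[[0,0,0],[0,0,0],[0,0,0],[0,0,0],[0,0,0]],"translation":[[0,-5,-3],[5,-5,-3],[11,-5,-3],[18,-5,-3],[25,-5,-3]],"hand":[0,0,0,0,0]}'
python3 -m jog '{"delta_rot":[[0,0,0],[0,0,0],[0,0,0],[0,0,0],[0,0,0]],"translation":[[7,0,0],[14,0,0],[21,0,0],[28,0,0],[35,0,0]],"hand":[0,0,0,0,0]}'
python3 -m jog '{"delta_rot":[[0,0,0],[0,0,0],[0,0,0],[0,0,0],[0,0,0]],"translation":[[5,0,0],[10,0,0],[14,0,0],[14,0,0],[14,0,0]],"hand":[0,0,0,0,0]}'
python3 -m jog '{"delta_rot":[[0,0,0],[0,0,0],[0,0,0],[0,0,0],[0,0,0]],"translation":[[-4,0,-30],[-8,0,-70],[-8,0,-110],[-8,0,-125],[-8,0,-125]],"hand":[0,0,0,0,0]}'
python3 -m jog '{"delta_rot":[[0,0,0.12],[0,0,0.24],[0,0,0.36],[0,0,0.48],[0,0,0.6]],"translation":[[-30,20,0],[-60,40,0],[-90,60,0],[-120,80,0],[-120,110,0]],"hand":[0,0,0,0,0]}'
python3 -c "
from h import *
save('scene','pics/s2.png',(200,100,500,300),2.6)
save('top','pics/t2.png',(185,140,435,300),3.2)"
```

```text
t: 6.15
ee_pos: [689.8, -247.2, 98.0]
orientation: [-0.28, 3.123, -0.003]
ft_force: [5.9, 1.0, 5.5]
width: 43.9
t: 6.65
ee_pos: [655.6, -253.8, 98.6]
orientation: [-0.28, 3.123, -0.004]
ft_force: [3.3, 1.1, 7.3]
width: 44.0
t: 7.15
ee_pos: [639.1, -255.4, 95.5]
orientation: [0.281, -3.128, -0.001]
ft_force: [0.4, 0.0, 0.0]
width: 44.5
t: 7.65
ee_pos: [648.8, -254.4, 223.0]
orientation: [-0.281, 3.125, -0.003]
ft_force: [-0.3, 0.6, -0.2]
width: 43.6
t: 8.15
ee_pos: [747.5, -123.2, 216.6]
orientation: [-0.663, -3.068, -0.0]
ft_force: [0.9, -0.3, 0.6]
width: 43.8
```

View pics/s2.png

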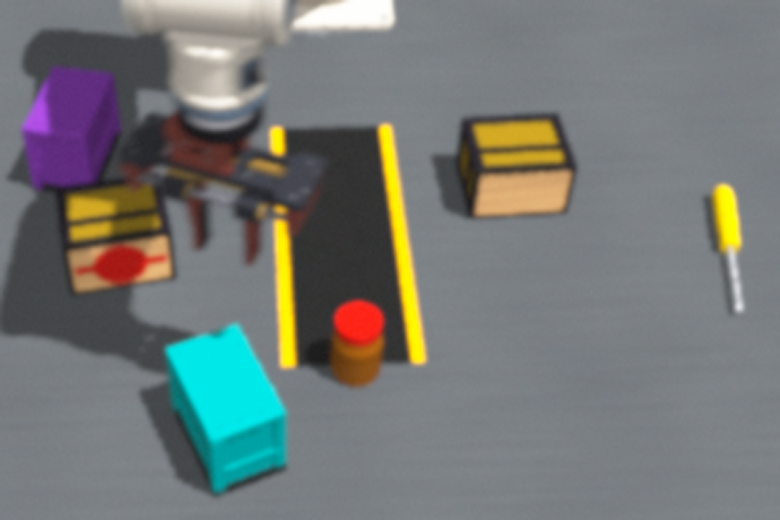

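View pics/t2.png

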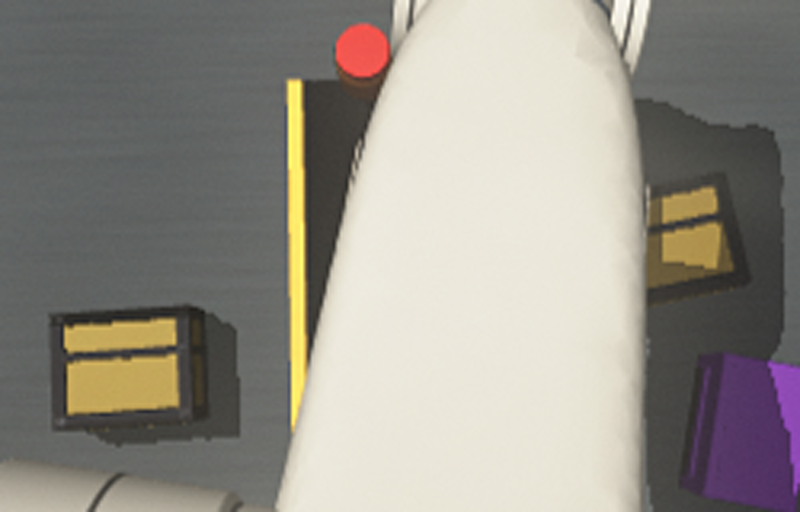

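The red stamp is at (120,265) in the scene crop, on the right crate, so both crates are tipped. Next I'll work out where the stamped crate lies.

```bash
python3 - <<'E'
from h import *
for p in ((66,250),(172,232),(158,185)): print("scene",w("scene",200+p[0]/2.6,100+p[1]/2.6,80))
for p in ((724,174),(748,283)): print("top",w("top",185+p[0]/3.2,140+p[1]/3.2,80))
for p in ((51,315),(197,308),(192,418),(57,430)): print("plain",w("top",185+p[0]/3.2,140+p[1]/3.2,80))
print(shift([565,-375,215]),get_obs()['qpos'].round(2),R.from_rotvec(get_obs()["orientation"]).as_matrix().round(3).tolist())
E
```

```text
scene [ 615.4 -309.2]
scene [ 591.7 -192. ]
scene [ 514.1 -210.7]
top [ 608.2 -316.7]
top [ 509.7 -332.3]
plain [495.5 287.5]
plain [498.7 157.4]
plain [402.4 161.5]
plain [394.6 280.2]
[  60.3 -305.9    2.2] [-0.18  0.62  1.3   0.    1.22 -1.33] [[-0.913, 0.408, -0.006], [0.408, 0.913, 0.002], [0.006, -0.0, -1.0]]
```

```bash
python3 -m jog '{"delta_rot":[[0,0,0.13],[0,0,0.26],[0,0,0.39],[0,0,0.52],[0,0,0.65]],"translation":[[12,-35,0],[25,-75,0],[37,-115,0],[49,-155,0],[61,-195,0]],"hand":[0,0,0,0,0]}'
python3 -c "
from h import *
print(shift([552,-376,215]),R.from_rotvec(get_obs()['orientation']).as_matrix().round(3).tolist())"
```

```text
t: 8.75
ee_pos: [608.1, -278.7, 218.4]
orientation: [-1.606, -2.696, 0.001]
ft_force: [-0.4, 0.2, 0.0]
width: 44.1
[-58.9 -95.6   3.4] [[-0.476, 0.879, -0.003], [0.879, 0.476, 0.001], [0.002, -0.002, -1.0]]
```

```bash
python3 -m jog '{"delta_rot":[[0,0,0.12],[0,0,0.24],[0,0,0.36],[0,0,0.495],[0,0,0.495]],"translation":[[-15,-24,0],[-30,-48,0],[-45,-72,0],[-59,-95,0],[-59,-95,0]],"hand":[0,0,0,0,0]}'
python3 -m jog '{"delta_rot":[[0,0,0],[0,0,0],[0,0,0],[0,0,0],[0,0,0]],"translation":[[0,0,40],[0,0,85],[0,0,130],[0,0,172],[0,0,172]],"hand":[0,0,0,0,0]}'
python3 -c "
from h import *
print(shift([552,-71,42]),R.from_rotvec(get_obs()['orientation']).as_matrix().round(3).tolist())"
```

```text
t: 9.25
ee_pos: [552.7, -377.4, 218.5]
orientation: [-2.219, -2.22, 0.002]
ft_force: [-0.8, 0.3, -0.5]
width: 43.8
t: 9.75
ee_pos: [551.0, -371.0, 41.3]
orientation: [-2.203, -2.221, 0.003]
ft_force: [-0.2, 0.9, -0.2]
width: 44.1
[300.    3.5   1.6] [[-0.008, 1.0, -0.011], [1.0, 0.008, 0.008], [0.008, -0.011, -1.0]]
```

```bash
python3 -m jog '{"delta_rot":[[0,0,0],[0,0,0],[0,0,0],[0,0,0],[0,0,0]],"translation":[[10,0,0],[20,0,0],[30,0,0],[40,0,0],[50,0,0]],"hand":[0,0,0,0,0]}'
python3 -m jog '{"delta_rot":[[0,0,0],[0,0,0],[0,0,0],[0,0,0],[0,0,0]],"translation":[[10,0,0],[20,0,0],[30,0,0],[40,0,0],[50,0,0]],"hand":[0,0,0,0,0]}'
python3 -m jog '{"delta_rot":[[0,0,0],[0,0,0],[0,0,0],[0,0,0],[0,0,0]],"translation":[[10,0,0],[20,0,0],[30,0,0],[40,0,0],[50,0,0]],"hand":[0,0,0,0,0]}'
python3 -m jog '{"delta_rot":[[0,0,0],[0,0,0],[0,0,0],[0,0,0],[0,0,0]],"translation":[[10,0,0],[20,0,0],[30,0,0],[40,0,0],[50,0,0]],"hand":[0,0,0,0,0]}'
python3 -m jog '{"delta_rot":[[0,0,0],[0,0,0],[0,0,0],[0,0,0],[0,0,0]],"translation":[[10,0,0],[20,0,0],[30,0,0],[40,0,0],[50,0,0]],"hand":[0,0,0,0,0]}'
python3 -c "
from h import *
save('scene','pics/s3.png',(200,100,500,300),2.6);print(shift([552,-69,42]))"
```

```text
t: 10.25
ee_pos: [556.5, -325.2, 50.9]
orientation: [2.211, 2.225, -0.0]
ft_force: [-1.9, -6.0, 4.4]
width: 44.1
t: 10.75
ee_pos: [556.7, -275.2, 50.6]
orientation: [2.212, 2.224, 0.001]
ft_force: [-0.7, -5.5, 4.3]
width: 43.9
t: 11.25
ee_pos: [556.5, -225.2, 50.6]
orientation: [2.212, 2.224, 0.002]
ft_force: [0.4, -5.8, 4.5]
width: 43.6
t: 11.75
ee_pos: [556.3, -175.1, 50.6]
orientation: [2.212, 2.224, 0.002]
ft_force: [0.3, -6.4, 5.1]
width: 43.6
t: 12.25
ee_pos: [556.0, -125.0, 50.6]
orientation: [2.212, 2.224, 0.003]
ft_force: [0.8, -6.9, 6.0]
width: 44.0
[54.4 -3.1  8.2]
```

View pics/s3.png

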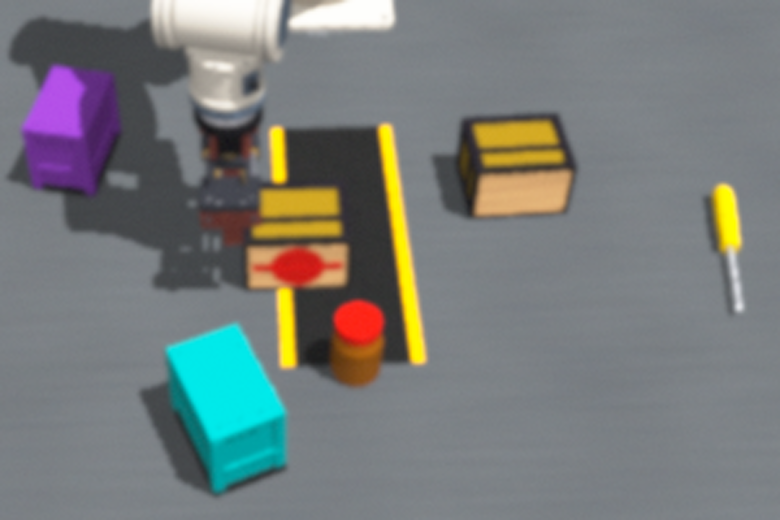

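The stamped crate is lying straight in the push, its underside spanning columns 248 to 348. It's already over the lane's right line, so I'll push on a bit short of the target and measure.

```bash
python3 -c "
from h import *
for u,v in ((248,290),(348,285)): print(w('scene',200+u/2.6,100+v/2.6,0))
for u,v in ((290,366),(418,361),(272,127),(386,125)): print('lane',w('scene',200+u/2.6,100+v/2.6,0))"
python3 -m jog '{"delta_rot":[[0,0,0],[0,0,0],[0,0,0],[0,0,0],[0,0,0]],"translation":[[10,0,0],[20,0,0],[30,0,0],[38,0,0],[45,0,0]],"hand":[0,0,0,0,0]}'
python3 -m jog '{"delta_rot":[[0,0,0],[0,0,0],[0,0,0],[0,0,0],[0,0,0]],"translation":[[3,0,0],[5,0,0],[5,0,0],[5,0,0],[5,0,0]],"hand":[0,0,0,0,0]}'
python3 -m jog '{"delta_rot":[[0,0,0],[0,0,0],[0,0,0],[0,0,0],[0,0,0]],"translation":[[-25,0,0],[-60,0,0],[-100,0,0],[-140,0,0],[-180,0,0]],"hand":[0,0,0,0,0]}'
python3 -c "
from h import *
save('top','pics/t4.png',(185,140,435,300),3.2)"
```

```text
[ 612.4 -107.9]
[608.9  10.2]
lane [726.1 -62.7]
lane [724.6  80.5]
lane [323.6 -71.8]
lane [324.5  81.8]
t: 12.8
ee_pos: [555.3, -79.9, 50.1]
orientation: [2.213, 2.225, 0.002]
ft_force: [0.3, -6.3, 4.5]
width: 44.1
t: 13.3
ee_pos: [554.6, -74.8, 49.1]
orientation: [2.215, 2.227, 0.001]
ft_force: [0.9, -2.6, 1.0]
width: 43.6
t: 13.8
ee_pos: [554.2, -255.3, 48.1]
orientation: [-2.214, -2.226, 0.0]
ft_force: [1.2, -0.3, -0.5]
width: 44.1
```

View pics/t4.png

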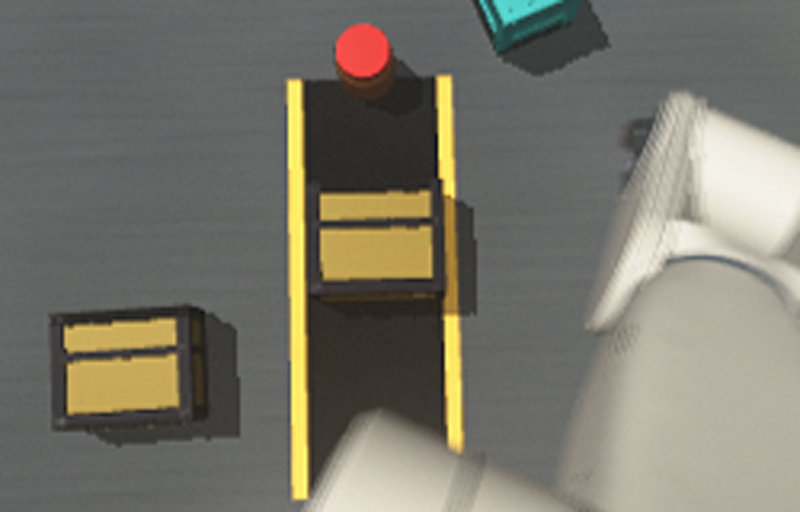

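Now the crate's lid-height edges are at columns 308 and 443, rows 186–295. The lane's outer edges at those rows are at about columns 289 and 457.

```bash
python3 -c "
from h import *
f=lambda p,z:w('top',185+p[0]/3.2,140+p[1]/3.2,z)
q=np.array([f(p,80) for p in ((308,186),(442,182),(444,296),(309,291))]);print(q.tolist(),q.mean(0))
for p in ((287,80),(452,75),(292,498),(463,450),(289,240),(457,240)): print('lane',f(p,0))
o=get_obs();print(o['ee_pos'],shift([555,-69,49]))"
```

```text
[[606.2, 57.6], [607.0, -63.2], [504.4, -62.4], [511.6, 57.6]] [557.3  -2.6]
lane [724.6  84.9]
lane [725.6 -76.8]
lane [324.6  83.1]
lane [365.1 -77.6]
lane [566.9  84.1]
lane [563.1 -77.3]
[ 555.17792102 -261.0519802    48.7005159 ] [192.1   0.3  -0.6]
```

```bash
python3 -m jog '{"delta_rot":[[0,0,0],[0,0,0],[0,0,0],[0,0,0],[0,0,0]],"translation":[[40,0,0],[80,0,0],[120,0,0],[150,0,0],[165,0,0]],"hand":[0,0,0,0,0]}'
python3 -m jog '{"delta_rot":[[0,0,0],[0,0,0],[0,0,0],[0,0,0],[0,0,0]],"translation":[[5,0,0],[8,0,0],[8,0,0],[8,0,0],[8,0,0]],"hand":[0,0,0,0,0]}'
```

```text
t: 14.35
ee_pos: [553.1, -87.0, 48.2]
orientation: [-2.212, -2.227, 0.001]
ft_force: [-0.4, 0.7, 0.1]
width: 44.1
t: 14.85
ee_pos: [554.2, -82.7, 48.7]
orientation: [2.217, 2.225, 0.0]
ft_force: [-0.2, -0.8, 0.6]
width: 43.9
```

```bash
python3 -m jog '{"delta_rot":[[0,0,0],[0,0,0],[0,0,0],[0,0,0],[0,0,0]],"translation":[[4,0,0],[8,0,0],[11,0,0],[14,0,0],[14,0,0]],"hand":[0,0,0,0,0]}'
python3 -m jog '{"delta_rot":[[0,0,0],[0,0,0],[0,0,0],[0,0,0],[0,0,0]],"translation":[[-20,0,0],[-60,0,0],[-110,0,0],[-150,0,-30],[-180,0,-80]],"hand":[0,0,0,0,0]}'
python3 -m jog '{"delta_rot":[[0,0,0],[0,0,0],[0,0,0],[0,0,0],[0,0,0]],"translation":[[0,0,-40],[0,0,-80],[0,0,-100],[0,0,-100],[0,0,-100]],"hand":[0,0,0,0,0]}'
python3 -c "
from h import *
save('top','pics/t5.png',(185,140,435,300),3.2);print(get_obs()['ft_force'])"
```

```text
t: 15.35
ee_pos: [554.1, -67.3, 48.7]
orientation: [-2.215, -2.227, -0.0]
ft_force: [0.5, -0.2, -0.0]
width: 43.9
t: 15.85
ee_pos: [553.2, -245.1, 120.2]
orientation: [-2.214, -2.222, 0.002]
ft_force: [0.6, 0.5, -0.5]
width: 44.1
t: 16.35
ee_pos: [554.8, -243.1, 221.2]
orientation: [-2.215, -2.227, -0.0]
ft_force: [-0.7, -0.4, 0.3]
width: 43.9
[-0.17594714  0.91472426  0.19556867]
```

View pics/t5.png

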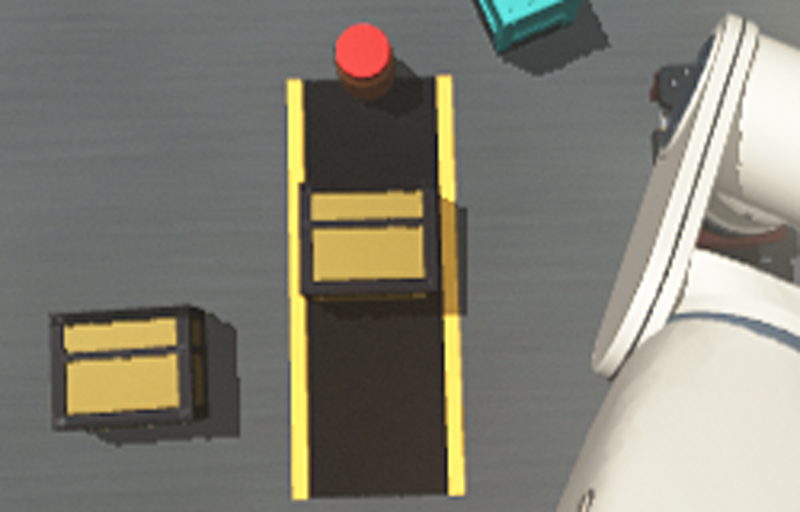

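The crate's lid-height edges are now at columns 301 and 437. I'll compute the centre and take one last scene view.

```bash
python3 -c "
from h import *
f=lambda p,z:w('top',185+p[0]/3.2,140+p[1]/3.2,z)
q=np.array([f(p,80) for p in ((301,186),(435,183),(437,296),(302,296))]);print(q.mean(0),f((289,240),0),f((457,240),0))
save('scene','pics/s5.png',(200,100,500,300),2.6)"
```

```text
[556.1     3.675] [566.9  84.1] [563.1 -77.3]
```

View pics/s5.png

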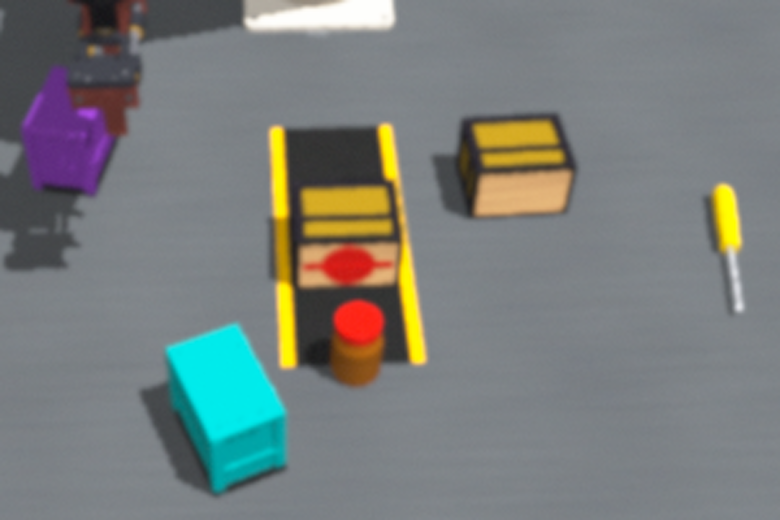

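The final scene view shows the stamped crate (stamp at (348,265)) on its side, midway between the yellow lines. The plain crate (520,165) is on its side outside the lane, and the gripper is clear of both. I'm handing the job in.

```bash
python3 -c "
from h import *
print(ctrl.close_job())"
```

```text
the job is handed in; nothing more can be done
None
```

I tipped both crates towards the robot onto their sides. I then pushed the stamped one, which had started on the right, across the bench to the middle of the dispatch lane.

- **Stamped crate:** in the last top image its centre is at y ≈ 3.7 mm, against a lane centre of about 3.4 mm. It is lying straight, with the red stamp showing in the final scene view.
- **Plain crate:** it lies outside the lane, about 75 mm clear of the left line, with its bare underside showing.
- **Other things:** the robot came near neither the jar nor the tools. The jar and screwdriver look unmoved in the final picture; the spanner was outside that crop, so I didn't re-check it.
- **Limits:** about 16.4 s of the 64 s were used. The largest wrist force I read was about 22 N, at the end of a move rather than continuously.

**Disagreement:** in the scene camera my rough reading of the lane centre was y ≈ 5–9 mm, against 3.4 mm from the top camera. I went with the top camera, which looks almost straight down, and the final scene view still shows the crate midway between the lines.

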